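# Latch the lid of a loaf tin with its sprung hook

## Robot

A 6-joint arm with a two-finger parallel gripper is mounted at the origin on the work surface. World frame = base frame: x ahead of the robot, y to its left, z up, the work surface at z = 0. Lengths are in mm, angles in rad, forces in N, time in s.
With the tool pointing down it reaches from about 350 to 875 mm from the base axis. Payload 4.2 kg.
Tool frame: the origin (TCP) lies at the very end of the fingers, on their centre line; the grasp point (between the pads) lies 19 mm behind it; z points along the fingers, y is the line along which they close (so a half turn about z gives the same grasp; the last joint's range is limited). The gripper opens to 85 mm and grips with 20 to 120 N. Pads are 22 mm wide; open, the fingers measure 114 mm over their backs; the gripper's body (76 mm by 85 mm) begins 54 mm behind the grasp point. The pads swing forward as they close: fully open they stand 13 mm farther back than shut.
Start: joints at [1.505, 0.385, 0.008, 0, -1.194, -0.259], TCP at [199.417, 592.311, 199.612] pointing down, gripper open.
Joint ranges: [-3.14, 3.14], [-1.21, 2.06], [-1.07, 1.41], [-3.16, 2.05], [-2.99, -0.16], [-3.1, 3.1]. Speed limits (rad/s): [2.79, 2.79, 3.14, 3.14, 3.14, 3.14].

## Interface

Orientations are given as a unit quaternion [x, y, z, w].
In Python, from bench import arm gives the robot as it stands. The module is installed in compiled form; this text tells all that it offers.
- The arm moves only by the tool drive_tool, never from a script. Its argument "targets" is a list of rows, each a list of 5 numbers: the closure, from -1 (fully open) to 1 (shut), then the shift along the tool's x, y, z in mm, then the turn about the tool's z in degrees. In form: [[grip, tx, ty, tz, roll], ...]. A call has 1 to 12 rows; each row is the pose to reach, as a shift and turn from the pose commanded when the call began, along the tool's axes at that moment; what a row does not reach only later rows make up. A row lasts 1/10 s, in which the tool goes at most 50 mm and 8.59 degrees, less where a joint would pass 70% of its speed; a pose out of reach is approached as far as the arm can. A call with a gripper value outside its range is refused whole. The fingers move at their own pace and stop on an object; the grip force is fixed at half the most. Time passes only in rows, so rows that repeat a pose let the fingers close. It gives the time, the measured TCP pose, the force, the opening and the grip force at its end, in the units of the state.
- arm.read_state(): the state, without advancing time (a new reading comes with each control period).
- arm.get_image(name): name is "scene" or "top" or "wrist"; returns the picture (400x640x3 uint8, blue, green, red); there is no depth.
- arm.camera_params(name): a dict with "fov_y" (degrees; the focal length in pixels is half the picture's height over the tangent of half this angle, whatever the lens; pixels are square), "cx", "cy" (the principal point, pixels), "rvec" (rotation vector, rad) and "tvec" (3), from world to camera coordinates, as OpenCV has them; the wrist camera has in their place "tool_from_camera" (4x4, takes a point from camera to tool coordinates, whose origin is the TCP and whose axes are the flange's). Camera axes: x right, y down, z forward; pixel columns grow to the right and rows downward; lengths in mm; the calibration is good to about 2 mm. A picture is of the moment at which its call begins: read the wrist's pose just before it. camera_params takes no time and is no camera call.
- arm.job_done(): hands the job in; it is judged then, once.
The state is a dict: "clock": time; "joints": joint angles; "joint_vel": joint speeds; "joint_efforts": joint torques, N m; "position": TCP position; "ee_rot": TCP orientation; "contact_force": force on the tool from outside, world axes, zero at the start; "wrist_torque": the same for the moment, N m; "gripper_width": finger opening in mm; "grasp_force": force on a finger pad.
Only numpy, scipy, OpenCV 4.12 (cv2) and the standard library are available. Lean on these libraries where they do the work, as an engineer would, in place of code of your own. Each camera call takes 0.05 s, during which the arm holds its last target. There are 200 camera calls.

## Task

Latch the lid of the loaf tin: press the sprung plunger down so that its hook drops below the catch post on the tin's side, and with it held down slide the latch along its rail until you feel the hook's shank meet the post. Then let the plunger go, so that its spring draws the hook up under the post and it stays caught there. Push gently, as the post bends easily, and leave the other things on the bench where they are.

Things in the scene. Friction and masses are not known exactly. Their poses are not given: they have to be found in the camera images.
- tin: Dark steel loaf tin, closed box 110 x 300 x 105 mm (x, y, z), fixed to the bench. Origin: centre of its underside; z up, y along its length, x square to the latch side: the latch and the catch post are on the +x side.
- post_slot (a point): Centre of the slot on the tin's +x side in which the catch post sits: a level steel pin, 8 mm diameter, standing out 40 mm along tin +x, 65 mm above the bench, 13 mm head at its free end. The post itself is NOT reported: it is up to 20 mm to either side (tin y) of this point; feel for it with the hook. Hook forces on it above 15 N bend it (failure); 5 to 8 N is enough to feel it.
- lid: Dark steel lid, 116 x 306 x 8 mm, fixed on the tin and square with it; origin: centre of its underside, 105 mm above the bench, axes as the tin's. It carries an aluminium rail along y, on which the latch slides.
- sled (a joint): Slide of the latch block (aluminium, 54 x 44 mm, top 141 mm above the bench, a 6 mm collar on it) along the rail, m, 0 to 0.085, growing along lid +y, towards the post. Plunger axis: lid x = 72 mm, y = -65 mm + this value. 1.5 N friction plus slight damping; stays where it is left. The shank meets the post at a value between 0.032 and 0.072, depending on where the post is.
- plunger (a joint): How far the plunger is pressed down, m: 0 up, 0.014 bottom stop. Spring: 3.5 N at 0, 10.5 N at the stop; it comes back up when let go. Up, the hook is level with the post and cannot pass it; pressed over 0.009 (best 0.011 to 0.014) its lip clears under the post. Caught on the post it rests at about 0.005; let go too early, with the lip under the post, about 0.009; missing the post, 0.
- hook (a point): On the J-shaped hook, rigid with the plunger: top of its foot, on the plunger's axis, 66 mm above the bench when the plunger is up. Shank 8 x 8 mm on the axis; foot 5 mm thick, reaching 19 mm from the axis towards lid +y, with a lip 4 mm high and 4 mm thick at its end. The throat between shank and lip is 11 mm long, for the 8 mm post.
- cap_top (a point): Centre of the top face of the plunger's black round cap, 26 mm in diameter and 24 mm high, upright; 197 mm above the bench with the plunger up. It moves with the plunger and the latch. Below the cap is a bare 8 mm stem, 26 mm long down to the collar on the latch block when the plunger is up.
- shaker: Bystander: loose metal shaker jar, 60 mm in diameter, 100 mm high, upright on the bench; origin: centre of its underside.
- scraper: Bystander: loose dough scraper with a wooden grip, about 120 x 110 mm, 22 mm high, lying on the bench; origin: centre of its underside.
- brush: Bystander: loose wooden brush, 200 mm long, lying on the bench; origin: centre of its underside.

How it is judged:
By the outcome, as a careful person would: the job done as asked, in the order asked, and still so for the second after the job is handed in, with the robot touching nothing.
It also fails if it takes over 42 s, if anything falls off the work surface, if the arm or the gripper's body presses on something with over 40 N, if the wrist force passes 120 N, or if a joint passes its speed limit or range.

## Working session

There is one attempt and no reset: what is moved stays moved. The work goes in short steps, Python scripts to look and compute and a tool call to move; the robot and the scene stay as the last step left them, time stands still between calls to the robot, and variables do not carry over. Pictures are saved under pics/ and viewed, at most 10 in all, crops included, and the job is handed in when it is done.

Besides the shell and the picture viewer there is one more tool, called after "Call:" as name(argument=value, ...), one argument or row to a line, values as JSON. drive_tool: Moves the arm, as the interface text tells. Its arguments: {"type":"object","properties":{"targets":{"type":"array","items":{"type":"array","items":{"type":"number"}}}},"required":["targets"]}

```bash
mkdir -p pics; cat > h.py <<'E'
import numpy as np, cv2
from bench import arm
from scipy.spatial.transform import Rotation as R
def cam(n, st=None):
    p=arm.camera_params(n); f=200/np.tan(np.radians(p['fov_y'])/2)
    if n=='wrist':
        st=st or arm.read_state()
        T=np.array(p['tool_from_camera']); Rw=R.from_quat(st['ee_rot']).as_matrix()
        Rc=Rw@T[:3,:3]; o=Rw@T[:3,3]+np.array(st['position'])
    else:
        A=R.from_rotvec(np.ravel(p['rvec'])).as_matrix(); Rc=A.T; o=-A.T@np.ravel(p['tvec'])
    return f,p['cx'],p['cy'],Rc,o
def onplane(c,u,v,z):
    f,cx,cy,Rc,o=c; d=Rc@np.array([(u-cx)/f,(v-cy)/f,1]); return o+d*(z-o[2])/d[2]
def proj(c,P):
    f,cx,cy,Rc,o=c; q=Rc.T@(np.array(P)-o); return q[0]/q[2]*f+cx,q[1]/q[2]*f+cy
E
python3 - <<'E'
from h import *
a=[]
for n in ('scene','top','wrist'):
    c=cam(n); print(n,c[0],c[1],c[2],c[4].round(),c[3][:,2].round(2)); i=arm.get_image(n); cv2.imwrite(f'pics/{n}0.png',i)
s=arm.read_state(); print({k:np.round(v,3) for k,v in s.items()})
print(arm.camera_params('scene'))
E
```

```text
scene 416.4169022782607 318.7478566848594 198.54161659676174 [ 972. -522.  968.] [-0.38  0.52 -0.76]
top 482.0482289828738 322.1758505725308 188.24703214924386 [ 498.   32. 1432.] [ 0.06  0.   -1.  ]
wrist 327.76774741202314 315.4393041935397 194.55942790609552 [262. 572. 373.] [-0.25  0.08 -0.97]
{'clock': np.float64(0.15), 'joints': array([ 1.505,  0.385,  0.007, -0.   , -1.194, -0.259]), 'joint_vel': array([-0.   , -0.001,  0.004,  0.003,  0.   , -0.   ]), 'joint_efforts': array([-1.0000e-03, -3.9268e+01,  1.8858e+01,  4.1890e+00, -3.0000e-03,
        0.0000e+00]), 'position': array([199.283, 591.857, 198.751]), 'ee_rot': array([ 0.987, -0.162, -0.   ,  0.001]), 'contact_force': array([ 0.616, -0.362, -0.448]), 'wrist_torque': array([ 0.001, -0.039, -0.008]), 'grasp_force': np.float64(0.0), 'gripper_width': np.float64(85.483)}
{'fov_y': 51.30882190253359, 'cx': 318.7478566848594, 'cy': 198.54161659676174, 'rvec': array([ 2.33262971,  0.77630096, -0.27669581]), 'tvec': array([-472.94146205, -138.55710616, 1382.36899971])}
```

View pics/scene0.png

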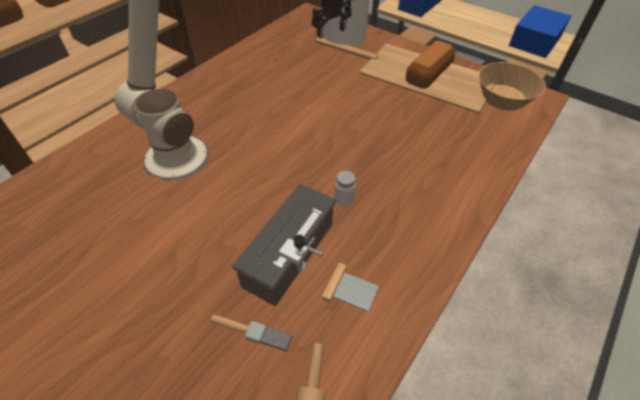

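View pics/top0.png

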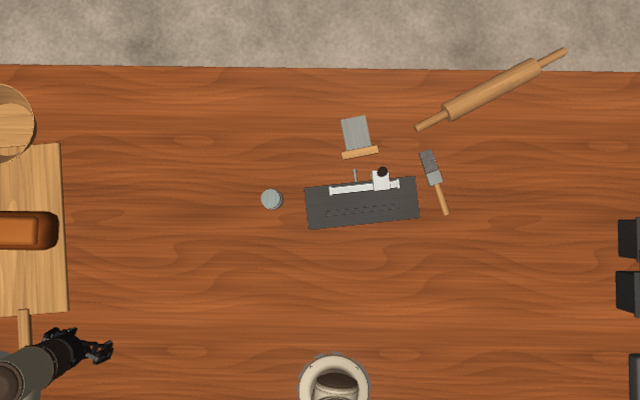

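The scene view shows the tin around (285,245) with its cap at (299,241). In the top view (up is +x, left is +y) the lid corners are about (304,189), (416,177), (420,218) and (309,229). The cap is at (382,172), the post at (355,175) and the shaker at (271,199).

```bash
python3 - <<'E'
from h import *
t=cv2.imread('pics/top0.png'); c=cam('top')
g=t.max(axis=2).astype(int); m=((g<90)&(t.max(2).astype(int)-t.min(2)<25)).astype(np.uint8)
m[:,:295]=0;m[:,425:]=0;m[:160]=0;m[240:]=0
m2=cv2.morphologyEx(m,cv2.MORPH_CLOSE,np.ones((5,5)))
cs=cv2.findContours(m2,0,2)[0]; k=max(cs,key=cv2.contourArea)
# remove cap: rows far above edge
m3=cv2.morphologyEx(m2,cv2.MORPH_OPEN,np.ones((15,15))); k=max(cv2.findContours(m3,0,2)[0],key=cv2.contourArea)
r=cv2.boxPoints(cv2.minAreaRect(k)); print(r)
P=np.array([onplane(c,u,v,113) for u,v in r]); print(P.round(), [np.linalg.norm(P[i]-P[i-1]).round() for i in range(4)])
cm=(g<45).astype(np.uint8); cm[:160]=0; cm[185:]=0; cm[:,:370]=0; cm[:,395:]=0
y,x=np.nonzero(cm); print('cap top',x.mean(),y.mean(),len(x),onplane(c,x.mean(),y.mean(),197).round(1), x.min(),x.max(),y.min(),y.max())
s=cv2.imread('pics/scene0.png'); cs_=cam('scene')
print('post',onplane(c,355,170,65).round(1),onplane(c,355,182,65).round(1))
for P0 in P: print(np.round(proj(cs_,P0)))
a=cv2.resize(t[150:240,295:435],None,fx=5,fy=5,interpolation=2); b=cv2.resize(s[180:310,225:345],None,fx=5,fy=5,interpolation=2)[:450]
b=cv2.resize(s[180:300,225:345],(450,450),interpolation=2)
cv2.imwrite('pics/crop0.png',a); cv2.imwrite('pics/crop1.png',b)
E
```

```text
[[304.26614 187.46819]
 [414.58267 176.55775]
 [418.66507 217.83531]
 [308.34854 228.74574]]
[[ 578.   87.  113.]
 [ 612. -215.  113.]
 [ 499. -226.  113.]
 [ 466.   74.  113.]] [np.float64(113.0), np.float64(304.0), np.float64(113.0), np.float64(303.0)]
cap top 381.125 171.5625 16 [ 616.6 -113.2  197. ] 378 386 167 175
post [632.8 -54.4  65. ] [598.6 -54.7  65. ]
[335. 199.]
[271. 286.]
[231. 264.]
[299. 183.]
```

View pics/crop0.png

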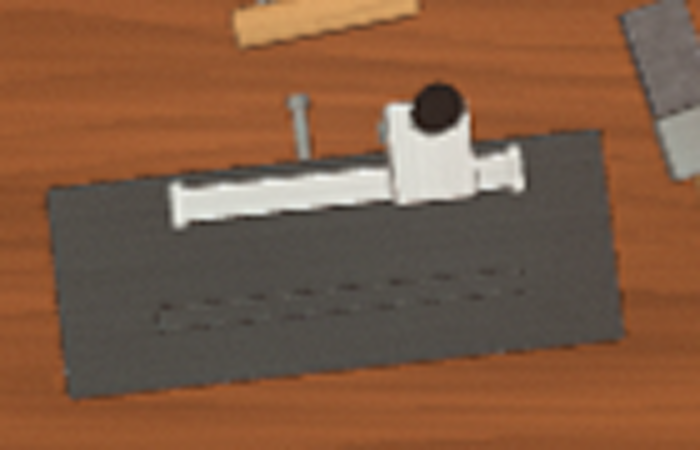

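The crop shows the cap at (437,108) and the post running from (304,158) to its head at (298,100). That puts the sled at about 0.010. I'll travel high to above the cap.

Call:
drive_tool(
  targets=[
    [-1,0,0,-50,0],
    [-1,621,538,-100,-25],
    [-1,621,538,-100,-25],
    [-1,621,538,-100,-25],
    [-1,621,538,-100,-25],
    [-1,621,538,-100,-25],
    [-1,621,538,-100,-25],
    [-1,621,538,-100,-25],
    [-1,621,538,-100,-25],
    [-1,621,538,-100,-25],
    [-1,621,538,-100,-25],
    [-1,621,538,-100,-25],
  ],
)

```text
clock: 1.35
position: [478.4, 117.3, 283.2]
ee_rot: [0.998, 0.056, 0.0, -0.0]
contact_force: [1.1, 0.5, 1.2]
gripper_width: 85.6
grasp_force: 0.0
```

Call:
drive_tool(
  targets=[
    [-1,111,248,-17,0],
    [-1,111,248,-17,0],
    [-1,111,248,-17,0],
    [-1,111,248,-17,0],
    [-1,111,248,-17,0],
    [-1,111,248,-17,0],
    [-1,111,248,-17,0],
    [-1,111,248,-17,0],
    [-1,111,248,-17,0],
  ],
)

```text
clock: 2.25
position: [615.4, -114.0, 300.0]
ee_rot: [0.998, 0.056, -0.0, -0.0]
contact_force: [-0.4, 0.1, 0.9]
gripper_width: 85.5
grasp_force: 0.0
```

```bash
python3 - <<'E'
from h import *
s=arm.read_state(); i=arm.get_image('wrist'); cv2.imwrite('pics/w1.png',i); c=cam('wrist',s)
print(s['position'],s['ee_rot'],proj(c,[616.5,-116.5,197]))
g=(i.max(2)<45).astype(np.uint8); g=cv2.morphologyEx(g,cv2.MORPH_OPEN,np.ones((5,5)))
n,l,st,ce=cv2.connectedComponentsWithStats(g)
for k in range(1,n): print(st[k],ce[k].round(1),onplane(c,*ce[k],197).round(1))
E
```

```text
[ 615.36574479 -114.02586853  300.02325156] [ 9.98416396e-01  5.62553317e-02 -1.62423776e-04 -1.05277174e-04] (np.float64(319.22354979418986), np.float64(184.71673482481853))
[    0   244   509   156 32899] [252.7 352.7] [436.6 -69.9 197. ]
[ 507  307  133   93 7002] [584.  356.9] [ 468.7 -402.9  197. ]
[133 368  10  18 125] [137.7 375.7] [395.4  45.9 197. ]
[146 369  17  31 257] [152.5 386.5] [383.4  31.  197. ]
```

View pics/w1.png

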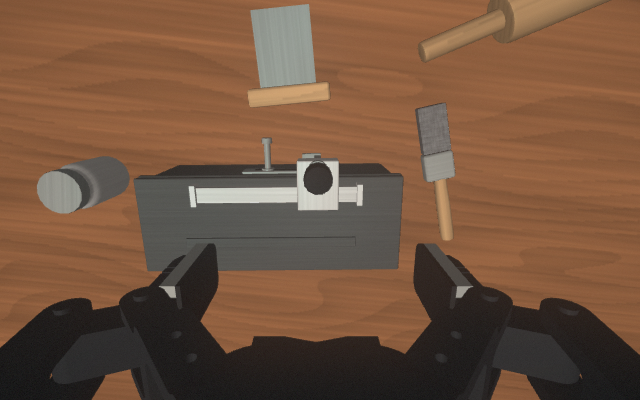

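The wrist view shows the cap at (318,178), the post from (266,138) to (266,170) with its slot plate around (268,172), and the lid square with the picture. I'll measure the cap and post more precisely.

```bash
python3 - <<'E'
from h import *
i=cv2.imread('pics/w1.png'); c=cam('wrist')
w=i[155:205,298:340].max(2)
m=(w<60).astype(np.uint8); n,l,st,ce=cv2.connectedComponentsWithStats(m)
k=[k for k in range(1,n) if st[k][4]>200]
for q in k: print(st[q],ce[q]+[298,155])
q=max(k,key=lambda q:st[q][4]); x0,y0,W,H=st[q][:4]
r=13*c[0]/np.linalg.norm(c[4]-[616,-116,197]); print('exp radius',r,w.reshape(50,42)[:,20])
u=298+x0+(W-1)/2
for v in (ce[q][1]+155,155+y0+H-1-r,155+y0+r): print(v,onplane(c,u,v,197).round(1))
A=np.array([[135,172],[404,176],[400,268],[147,270]])
P=np.array([onplane(c,a,b,113) for a,b in A]);print(P.round(1))
X=np.array([.9937,.1123,0]);Y=np.array([-.1123,.9937,0])
for p in ((266,141,72),(266,168,69)):
    Q=onplane(c,*p); print('post',Q.round(1),(Q-[539,-70,0])@X,(Q-[539,-70,0])@Y)
E
```

```text
Traceback (most recent call last):
ValueError: max() iterable argument is empty
```

```bash
python3 - <<'E'
from h import *
i=cv2.imread('pics/w1.png'); c=cam('wrist')
w=i[155:205,298:340].max(2); print(w[::3,20],w[23,::2])
w=cv2.medianBlur(w,3); m=(w<72).astype(np.uint8); m=cv2.morphologyEx(m,cv2.MORPH_OPEN,np.ones((5,5)));n,l,st,ce=cv2.connectedComponentsWithStats(m)
for q in range(1,n): print(st[q],ce[q]+[298,155])
r=13*c[0]/np.linalg.norm(c[4]-[616,-116,197]); print('exp radius',r)
for u,v in ((318,174),(318,178),(318,181)): print(v,onplane(c,u,v,197).round(1))
A=np.array([[135,177],[403,176],[398,268],[147,270]])
P=np.array([onplane(c,a,b,113) for a,b in A]);print(P.round(1))
X=np.array([.9937,.1123,0]);Y=np.array([-.1123,.9937,0])
for p in ((266,141,72),(266,168,69)):
    Q=onplane(c,*p); print('post',Q.round(1),(Q-[539,-70,0])@X,(Q-[539,-70,0])@Y)
E
```

```text
[100  97 152  54  62  64  64  63  61  63  62  60  60 124 211 210 209] [205 212 205  61  65  64  64  63  64  63  61  61  60  61  63  59  61  79
 210 210 155]
[  6   8  28  31 710] [317.53802817 178.25633803]
exp radius 14.927263640323103
174 [ 625.8 -114.2  197. ]
178 [ 622.3 -114.6  197. ]
181 [ 619.7 -114.9  197. ]
[[ 582.7   87.6  113. ]
 [ 617.5 -212.1  113. ]
 [ 504.4 -226.6  113. ]
 [ 467.7   76.5  113. ]]
post [634.5 -50.4  72. ] 97.1222042564391 8.755667809140798
post [600.7 -52.4  69. ] 63.241275907380356 10.52822499920503
```

Call:
drive_tool(
  targets=[
    [-1,4.5,1.5,40,0],
    [-1,4.5,1.5,80,0],
    [-1,4.5,1.5,110,0],
    [-1,4.5,1.5,130,0],
    [-1,4.5,1.5,130,0],
    [1,4.5,1.5,130,0],
    [1,4.5,1.5,130,0],
    [1,4.5,1.5,130,0],
    [1,4.5,1.5,130,0],
    [1,4.5,1.5,130,0],
    [1,4.5,1.5,130,0],
    [1,4.5,1.5,130,0],
  ],
)

```text
clock: 3.5
position: [620.5, -115.9, 170.1]
ee_rot: [0.998, 0.056, 0.0, 0.0]
contact_force: [1.4, 0.2, -0.1]
gripper_width: -0.1
grasp_force: 0.0
```

```bash
python3 - <<'E'
from h import *
s=arm.read_state(); i=arm.get_image('wrist'); cv2.imwrite('pics/w2.png',i)
print(s['position'],s['gripper_width'],s['grasp_force'],s['contact_force'],s['wrist_torque'])
E
```

```text
[ 620.48183916 -115.94709026  170.08051453] -0.0832983403681358 0.0 [ 1.44582416  0.19483703 -0.12869973] [-0.03518928 -0.03776947 -0.02800677]
```

View pics/w2.png

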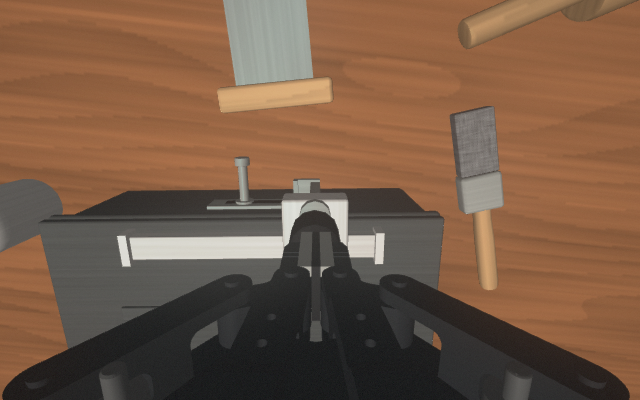

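The gripper reads 0 width, so it closed on nothing. The fingers meet near (316,240) and the cap isn't clear, so I'll zoom in.

```bash
python3 - <<'E'
from h import *
i=cv2.imread('pics/w2.png'); c=cam('wrist')
cv2.imwrite('pics/w2c.png',cv2.resize(np.clip(i[165:285,240:400].astype(float)*2,0,255).astype(np.uint8),None,fx=5,fy=5,interpolation=2))
for p in ([620,-115,197],[620,-115,183],[620,-115,173],[620,-115,147],[620.5,-116,170]): print(p,np.round(proj(c,p)))
for z in (141,147): print(onplane(c,315,208,z))
s=arm.get_image('scene'); cv2.imwrite('pics/s2c.png',cv2.resize(s[170:310,210:370],None,fx=4,fy=4,interpolation=2))
E
```

```text
[620, -115, 197] [315. 248.]
[620, -115, 183] [315. 237.]
[620, -115, 173] [315. 231.]
[620, -115, 147] [315. 216.]
[620.5, -116, 170] [317. 228.]
[ 623.13645437 -114.59338276  141.        ]
[ 624.9970087  -114.39127204  147.        ]
```

View pics/w2c.png

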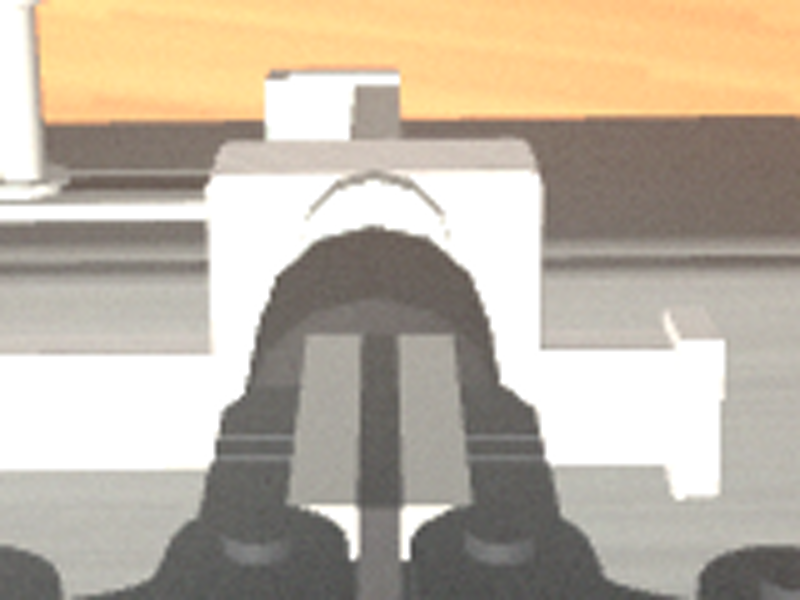

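View pics/s2c.png

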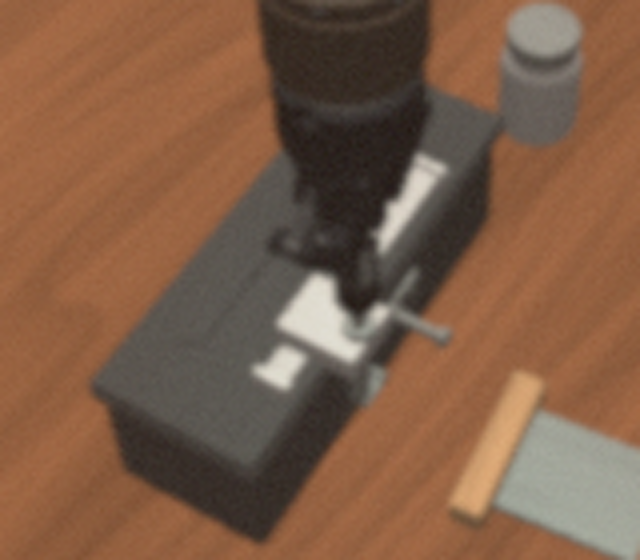

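The cap is still up, and the shut fingers end at about row 232, over or in front of the cap's top. Before acting I'll check where the fingertips should project.

```bash
python3 - <<'E'
from h import *
p=arm.camera_params('wrist');T=np.array(p['tool_from_camera']);print(T.round(3).tolist());c=cam('wrist')
def pt(q): 
    a=np.linalg.inv(T)@np.array([*q,1]); return (a[:2]/a[2]*c[0]+[c[1],c[2]]).round()
for z in (-13,-26,-40): print('open',z,[pt((x,y,z)) for x in(-11,11) for y in(42.5,57)])
for z in (0,-15,-27,-35): print('shut',z,[pt((x,y,z)) for x in(-11,11) for y in(0,14.5)])
X=np.array([.9937,.1123,0]);Y=np.array([-.1123,.9937,0])
C=np.array([620,-115,0])
for z in (197,173): print('cap rim',z,[np.round(proj(c,C+13*d+[0,0,z])) for d in (X,-X,Y,-Y)])
E
```

```text
[[-0.001, -0.966, -0.258, 66.242], [1.0, -0.001, 0.0, -0.808], [-0.001, -0.258, 0.966, -174.459], [0.0, 0.0, 0.0, 1.0]]
open -13 [array([396., 256.]), array([423., 256.]), array([399., 217.]), array([427., 217.])]
open -26 [array([402., 267.]), array([431., 267.]), array([405., 226.]), array([435., 226.])]
open -40 [array([410., 282.]), array([442., 282.]), array([414., 237.]), array([447., 237.])]
shut 0 [array([317., 246.]), array([342., 246.]), array([317., 209.]), array([343., 209.])]
shut -15 [array([317., 258.]), array([344., 257.]), array([317., 218.]), array([345., 218.])]
shut -27 [array([317., 268.]), array([346., 268.]), array([317., 226.]), array([347., 226.])]
shut -35 [array([317., 276.]), array([348., 276.]), array([317., 233.]), array([349., 233.])]
cap rim 197 [array([315., 223.]), array([315., 273.]), array([288., 249.]), array([342., 248.])]
cap rim 173 [array([315., 208.]), array([315., 252.]), array([292., 231.]), array([338., 230.])]
```

The drawn fingertips look about 30 mm behind the stated TCP, just above the cap. I'll test this by pressing gently with the fingers shut.

Call:
drive_tool(
  targets=[
    [1,0,0,3,0],
    [1,0,0,6,0],
    [1,0,0,9,0],
    [1,0,0,9,0],
  ],
)

```text
clock: 4.0
position: [620.7, -115.9, 161.5]
ee_rot: [0.998, 0.056, 0.0, 0.0]
contact_force: [-1.1, 0.9, 4.9]
gripper_width: 0.5
grasp_force: 2.4
```

The 4.9 N spring force confirms it: the real fingertips are about 33 mm higher than reported. I'll back off, open, go lower and grip the cap.

Call:
drive_tool(
  targets=[
    [1,0,0,-15,0],
    [-1,0,0,-15,0],
    [-1,0,0,-15,0],
    [-1,0,0,-15,0],
    [-1,0,0,-15,0],
    [-1,0,0,-15,0],
    [-1,0,0,5,0],
    [-1,0,0,15,0],
  ],
)

```text
clock: 4.8
position: [619.6, -115.7, 144.4]
ee_rot: [0.998, 0.056, -0.001, -0.0]
contact_force: [0.1, 0.1, 0.6]
gripper_width: 85.8
grasp_force: 0.0
```

Call:
drive_tool(
  targets=[
    [-1,0,0,9,0],
    [-1,0,0,9,0],
    [1,0,0,9,0],
    [1,0,0,9,0],
    [1,0,0,9,0],
    [1,0,0,9,0],
    [1,0,0,9,0],
  ],
)

```text
clock: 5.5
position: [620.8, -115.9, 137.8]
ee_rot: [0.998, 0.056, 0.001, 0.0]
contact_force: [-2.3, 0.6, 2.0]
gripper_width: 24.3
grasp_force: 58.7
```

Call:
drive_tool(
  targets=[
    [1,0,0,3,0],
    [1,0,0,6,0],
    [1,0,0,9,0],
    [1,0,0,12,0],
    [1,0,0,12.5,0],
    [1,0,0,12.5,0],
  ],
)

```text
clock: 6.1
position: [620.9, -116.0, 126.3]
ee_rot: [0.998, 0.056, 0.001, 0.0]
contact_force: [-3.2, 0.5, 8.2]
gripper_width: 24.1
grasp_force: 59.3
```

Call:
drive_tool(
  targets=[
    [1,0,0,1.5,0],
    [1,0,0,1.5,0],
    [1,0,0,1.5,0],
  ],
)

```text
clock: 6.4
position: [621.0, -116.1, 125.1]
ee_rot: [0.998, 0.056, 0.001, 0.0]
contact_force: [-3.0, 1.5, 9.9]
gripper_width: 24.5
grasp_force: 59.4
```

```bash
python3 - <<'E'
from h import *
s=arm.read_state(); print(s['position'],s['contact_force'])
i=arm.get_image('wrist'); c=cam('wrist',s); print(arm.read_state()['contact_force'])
cv2.imwrite('pics/w3.png',cv2.resize(i[130:290,210:410],None,fx=4,fy=3.7,interpolation=2))
E
```

```text
[ 620.97884704 -116.10034365  125.08637732] [-3.00550572  1.45907151  9.92317297]
[-2.07959787  1.79814713  9.59784879]
```

View pics/w3.png

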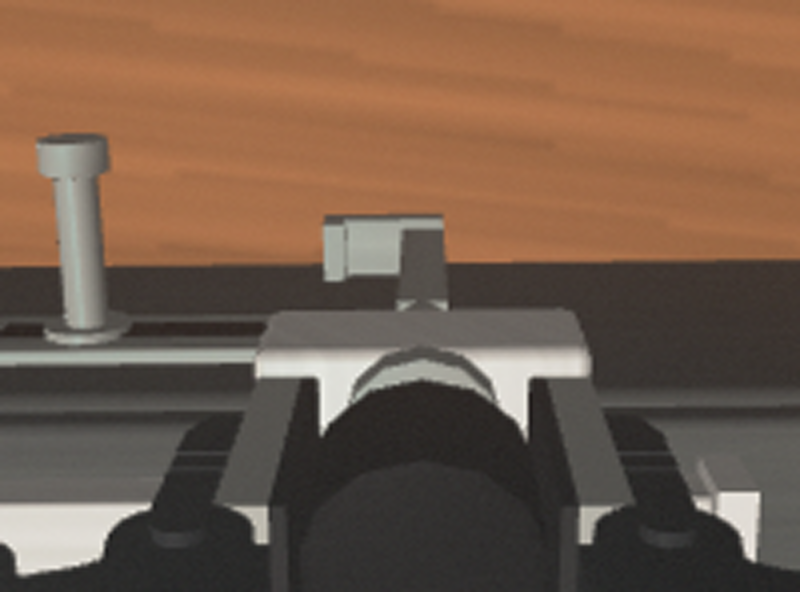

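The cap is held and the plunger is pressed about 12.5 mm, with the hook's lip (crop 335,250) well below and to the right of the post (crop 84,240). I'll slide towards the post.

Call:
drive_tool(
  targets=[
    [1,0,-2,0,0],
    [1,0,-5,0,0],
    [1,0,-9,0,0],
    [1,0,-13,0,0],
    [1,0,-17,0,0],
    [1,0,-21,0,0],
    [1,0,-25,0,0],
    [1,0,-29,0,0],
    [1,0,-32,0,0],
    [1,0,-34,0,0],
    [1,0,-35,0,0],
    [1,0,-35,0,0],
  ],
)

```text
clock: 7.65
position: [616.8, -82.0, 125.1]
ee_rot: [0.998, 0.056, 0.001, 0.001]
contact_force: [-3.6, -0.9, 8.7]
gripper_width: 24.4
grasp_force: 59.4
```

```bash
python3 - <<'E'
from h import *
s=arm.read_state(); i=arm.get_image('wrist'); c=cam('wrist',s); print(s['position'],s['contact_force'])
cv2.imwrite('pics/w4.png',i)
# post shaft columns near rows 180-200, brightness
for r in (180,190,200): print(r,[int(x) for x in i[r,240:345:3].max(1)])
# predicted post axis offset per column at z=65
X=np.array([.9937,.1123,0]);Y=np.array([-.1123,.9937,0]);a=np.array(s['position'])
for u in range(250,320,10): print(u,((onplane(c,u,190,65)-a)@Y).round(1))
E
```

```text
[616.78110305 -82.00429303 125.13594457] [-3.63385407 -0.89063567  8.73805444]
180 [168, 168, 170, 170, 171, 171, 171, 174, 174, 173, 154, 174, 168, 126, 176, 173, 174, 173, 172, 174, 172, 173, 172, 172, 173, 171, 171, 170, 169, 168, 170, 171, 174, 175, 176]
190 [170, 172, 172, 170, 171, 172, 171, 174, 174, 176, 174, 173, 173, 133, 181, 179, 180, 108, 106, 173, 172, 173, 173, 172, 174, 172, 171, 174, 175, 175, 172, 172, 173, 173, 171]
200 [162, 162, 166, 165, 165, 169, 168, 169, 168, 165, 165, 169, 177, 139, 143, 162, 162, 176, 176, 173, 173, 173, 173, 168, 88, 87, 88, 123, 155, 153, 132, 132, 133, 133, 133]
250 48.9
260 41.5
270 34.1
280 26.7
290 19.4
300 12.0
310 4.6
```

Call:
drive_tool(
  targets=[
    [1,0,-2,0,0],
    [1,0,-4,0,0],
    [1,0,-6,0,0],
    [1,0,-8,0,0],
    [1,0,-10,0,0],
    [1,0,-11,0,0],
    [1,0,-12,0,0],
  ],
)

```text
clock: 8.4
position: [615.3, -70.3, 125.1]
ee_rot: [0.998, 0.056, 0.0, 0.001]
contact_force: [-3.6, -2.3, 9.0]
gripper_width: 24.3
grasp_force: 59.4
```

Call:
drive_tool(
  targets=[
    [1,0,-0.5,0,0],
    [1,0,-1,0,0],
  ],
)

```text
clock: 8.6
position: [615.2, -69.3, 125.1]
ee_rot: [0.998, 0.056, 0.0, 0.001]
contact_force: [-4.0, -2.0, 9.5]
gripper_width: 24.4
grasp_force: 59.4
```

Call:
drive_tool(
  targets=[
    [1,0,-0.5,0,0],
    [1,0,-1,0,0],
  ],
)

```text
clock: 8.8
position: [615.1, -68.4, 125.1]
ee_rot: [0.998, 0.056, 0.0, 0.001]
contact_force: [-3.8, -2.6, 9.4]
gripper_width: 24.2
grasp_force: 59.4
```

Call:
drive_tool(
  targets=[
    [1,0,-0.5,0,0],
    [1,0,-1,0,0],
  ],
)

```text
clock: 9.0
position: [615.0, -67.3, 125.1]
ee_rot: [0.998, 0.056, 0.0, 0.001]
contact_force: [-3.9, -1.5, 9.1]
gripper_width: 24.5
grasp_force: 59.4
```

Call:
drive_tool(
  targets=[
    [1,0,-0.5,0,0],
    [1,0,-0.5,0,0],
  ],
)

```text
clock: 9.2
position: [614.9, -66.8, 125.0]
ee_rot: [0.998, 0.056, 0.0, 0.001]
contact_force: [-3.0, -1.4, 9.5]
gripper_width: 24.1
grasp_force: 59.4
```

Call:
drive_tool(
  targets=[
    [1,0,-0.5,0,0],
    [1,0,-0.5,0,0],
  ],
)

```text
clock: 9.4
position: [614.8, -66.3, 125.0]
ee_rot: [0.998, 0.056, 0.0, 0.001]
contact_force: [-2.9, -2.4, 8.9]
gripper_width: 24.4
grasp_force: 59.4
```

Call:
drive_tool(
  targets=[
    [1,0,-0.5,0,0],
    [1,0,-0.5,0,0],
  ],
)

```text
clock: 9.6
position: [614.8, -65.8, 125.0]
ee_rot: [0.998, 0.056, 0.0, 0.001]
contact_force: [-3.6, -1.9, 9.0]
gripper_width: 24.3
grasp_force: 59.4
```

Call:
drive_tool(
  targets=[
    [1,0,-0.5,0,0],
    [1,0,-0.5,0,0],
  ],
)

```text
clock: 9.8
position: [614.7, -65.3, 125.1]
ee_rot: [0.998, 0.056, 0.0, 0.001]
contact_force: [-4.0, -1.1, 9.6]
gripper_width: 24.6
grasp_force: 59.4
```

Call:
drive_tool(
  targets=[
    [1,0,-0.5,0,0],
    [1,0,-0.5,0,0],
  ],
)

```text
clock: 10.0
position: [614.7, -64.8, 125.0]
ee_rot: [0.998, 0.056, 0.0, 0.001]
contact_force: [-3.6, -2.2, 8.5]
gripper_width: 24.4
grasp_force: 59.4
```

Call:
drive_tool(
  targets=[
    [1,0,-0.5,0,0],
    [1,0,-0.5,0,0],
  ],
)

```text
clock: 10.2
position: [614.6, -64.3, 125.1]
ee_rot: [0.998, 0.056, 0.0, 0.001]
contact_force: [-3.4, -1.7, 8.4]
gripper_width: 24.2
grasp_force: 59.4
```

Call:
drive_tool(
  targets=[
    [1,0,-0.5,0,0],
    [1,0,-0.5,0,0],
  ],
)

```text
clock: 10.4
position: [614.5, -63.8, 125.0]
ee_rot: [0.998, 0.056, 0.0, 0.001]
contact_force: [-3.6, -1.8, 9.4]
gripper_width: 23.7
grasp_force: 59.4
```

Call:
drive_tool(
  targets=[
    [1,0,-0.5,0,0],
    [1,0,-0.5,0,0],
  ],
)

```text
clock: 10.6
position: [614.5, -63.3, 125.0]
ee_rot: [0.998, 0.056, 0.0, 0.001]
contact_force: [-3.9, -0.9, 9.4]
gripper_width: 24.3
grasp_force: 59.4
```

Call:
drive_tool(
  targets=[
    [1,0,-0.5,0,0],
    [1,0,-0.5,0,0],
  ],
)

```text
clock: 10.8
position: [614.4, -62.8, 125.0]
ee_rot: [0.998, 0.056, 0.0, 0.001]
contact_force: [-3.7, -2.3, 8.9]
gripper_width: 24.0
grasp_force: 59.4
```

Call:
drive_tool(
  targets=[
    [1,0,-0.5,0,0],
    [1,0,-0.5,0,0],
  ],
)

```text
clock: 11.0
position: [614.4, -62.4, 125.0]
ee_rot: [0.998, 0.056, 0.0, 0.001]
contact_force: [-3.3, -1.5, 9.5]
gripper_width: 24.4
grasp_force: 59.4
```

Call:
drive_tool(
  targets=[
    [1,0,-0.5,0,0],
    [1,0,-0.5,0,0],
  ],
)

```text
clock: 11.2
position: [614.3, -61.8, 125.0]
ee_rot: [0.998, 0.056, 0.0, 0.001]
contact_force: [-3.4, -2.1, 8.4]
gripper_width: 24.5
grasp_force: 59.4
```

Call:
drive_tool(
  targets=[
    [1,0,-0.5,0,0],
    [1,0,-0.5,0,0],
  ],
)

```text
clock: 11.4
position: [614.3, -61.3, 125.0]
ee_rot: [0.998, 0.056, 0.0, 0.001]
contact_force: [-3.5, -1.7, 9.5]
gripper_width: 24.3
grasp_force: 59.4
```

Call:
drive_tool(
  targets=[
    [1,0,-0.5,0,0],
    [1,0,-0.5,0,0],
  ],
)

```text
clock: 11.6
position: [614.2, -61.0, 125.0]
ee_rot: [0.998, 0.056, 0.0, 0.001]
contact_force: [-3.0, -2.1, 9.3]
gripper_width: 24.2
grasp_force: 59.4
```

```bash
python3 - <<'E'
from h import *
i=arm.get_image('wrist'); s=arm.read_state(); print(s['position'],s['contact_force'])
cv2.imwrite('pics/w5.png',cv2.resize(i[130:290,210:410],None,fx=4,fy=3.7,interpolation=2))
E
```

```text
[614.20479223 -60.98215368 125.01321148] [-3.66494553 -1.8486995  11.07689688]
```

View pics/w5.png

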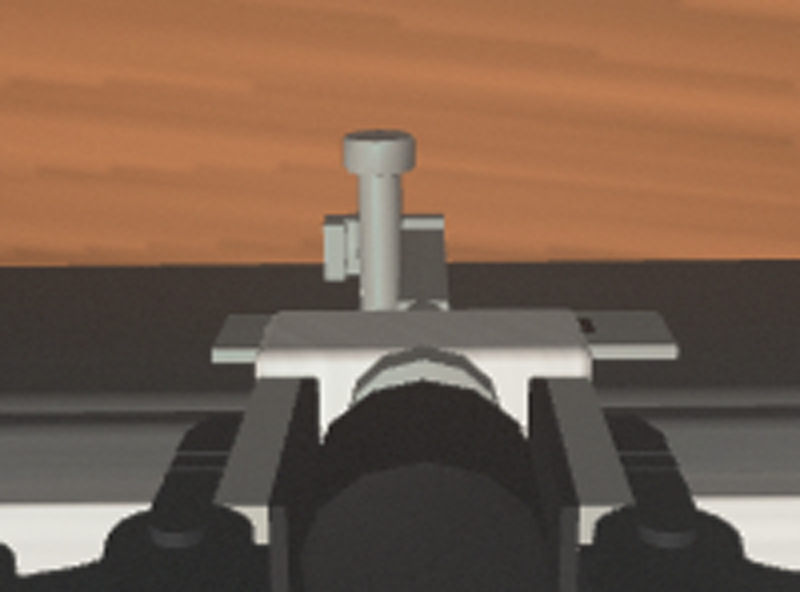

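The hook is now under the post: the post (crop 380) sits right beside the shank (crop 402–445), with the lip beyond it at 325–345. I'll keep feeling for contact.

Call:
drive_tool(
  targets=[
    [1,0,-0.4,0,0],
    [1,0,-0.4,0,0],
  ],
)

```text
clock: 11.85
position: [614.2, -60.9, 125.1]
ee_rot: [0.998, 0.056, 0.0, 0.001]
contact_force: [-2.8, -2.6, 9.3]
gripper_width: 24.2
grasp_force: 59.4
```

Call:
drive_tool(
  targets=[
    [1,0,-0.4,0,0],
    [1,0,-0.4,0,0],
  ],
)

```text
clock: 12.05
position: [614.1, -60.8, 125.1]
ee_rot: [0.998, 0.056, 0.0, 0.001]
contact_force: [-3.8, -4.0, 8.7]
gripper_width: 24.6
grasp_force: 59.4
```

Call:
drive_tool(
  targets=[
    [1,0,-0.4,0,0],
    [1,0,-0.4,0,0],
    [1,0,-0.4,0,0],
  ],
)

```text
clock: 12.35
position: [614.2, -60.7, 125.1]
ee_rot: [0.998, 0.056, 0.0, 0.002]
contact_force: [-3.4, -4.6, 8.5]
gripper_width: 24.6
grasp_force: 59.3
```

Call:
drive_tool(
  targets=[
    [1,0,-0.4,0,0],
    [1,0,-0.4,0,0],
    [1,0,-0.4,0,0],
  ],
)

```text
clock: 12.65
position: [614.1, -60.6, 125.1]
ee_rot: [0.998, 0.056, 0.0, 0.002]
contact_force: [-2.4, -6.1, 9.5]
gripper_width: 24.5
grasp_force: 59.3
```

Call:
drive_tool(
  targets=[
    [1,0,-0.4,0,0],
    [1,0,-0.5,0,0],
    [1,0,-0.5,0,0],
  ],
)

```text
clock: 12.95
position: [614.1, -60.5, 125.1]
ee_rot: [0.998, 0.056, 0.0, 0.002]
contact_force: [-2.3, -6.9, 8.7]
gripper_width: 24.0
grasp_force: 59.3
```

Contact with the post is felt, at about 5 N net of friction. I'll ease the side load, let the plunger up part way, release and retreat.

Call:
drive_tool(
  targets=[
    [1,0,1,0,0],
    [1,0,2,0,0],
    [1,0,2,-2,0],
    [1,0,2,-4,0],
    [1,0,2,-5,0],
    [1,0,2,-5,0],
  ],
)

```text
clock: 13.55
position: [614.1, -60.9, 129.6]
ee_rot: [0.998, 0.056, 0.0, 0.001]
contact_force: [-2.7, -3.3, 8.4]
gripper_width: 24.3
grasp_force: 59.4
```

Call:
drive_tool(
  targets=[
    [0,0,0,0,0],
    [0,0,0,0,0],
    [-1,0,0,0,0],
    [-1,0,0,0,0],
    [-1,0,0,0,0],
    [-1,0,0,0,0],
    [-1,0,0,-20,0],
    [-1,0,0,-60,0],
    [-1,0,0,-100,0],
    [-1,0,0,-140,0],
    [-1,0,0,-150,0],
    [-1,0,0,-150,0],
  ],
)

```text
clock: 14.75
position: [615.1, -59.5, 280.4]
ee_rot: [0.998, 0.056, 0.003, -0.0]
contact_force: [-0.3, 0.0, -0.9]
gripper_width: 85.4
grasp_force: 0.0
```

```bash
python3 - <<'E'
from h import *
s=arm.read_state(); i=arm.get_image('wrist'); c=cam('wrist',s); print(s['position'],s['contact_force'])
X=np.array([.9937,.1123,0]);Y=np.array([-.1123,.9937,0]);C=np.array([615,-60.5,0])
for z in (197,192,188,183): print(z,[np.round(proj(c,C+13*d+[0,0,z]),1) for d in (X,-X,Y,-Y)])
cv2.imwrite('pics/w6.png',cv2.resize(i[120:240,240:400],None,fx=5,fy=5,interpolation=2))
E
```

```text
[615.11996213 -59.49367639 280.42786581] [-0.34212308  0.04353753 -0.92426799]
197 [array([317.5, 176.4]), array([317.5, 207.4]), array([301.5, 192.1]), array([333.5, 192.1])]
192 [array([317.5, 175.2]), array([317.5, 205.7]), array([301.8, 190.6]), array([333.2, 190.6])]
188 [array([317.4, 174.2]), array([317.5, 204.3]), array([302. , 189.5]), array([332.9, 189.4])]
183 [array([317.4, 173.1]), array([317.4, 202.7]), array([302.2, 188.1]), array([332.6, 188. ])]
```

View pics/w6.png

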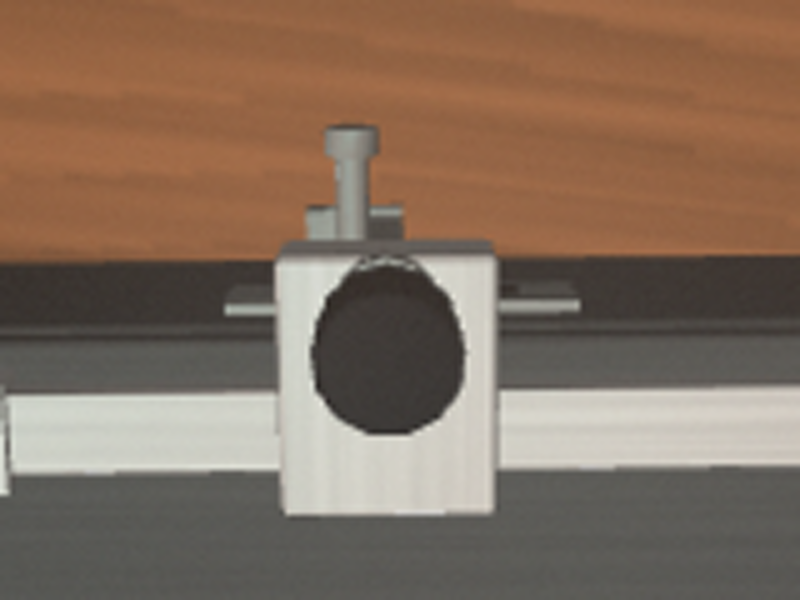

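The post (crop 338–368) sits in the throat, between the lip (308–335) and the shank (370–403). The gripper is well clear, so I'm handing in.

```bash
python3 -c "
from bench import arm
print(arm.job_done())"
```

```text
the job is handed in; nothing more can be done
None
```

The lid looks latched: I pressed the plunger about 12.5 mm, slid it until the shank met the post (about 5 N) and let it go; the last picture shows the post in the hook's throat, though I didn't measure how high the plunger came to rest.

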